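# Load the curing chamber under its propped hood

## Task

Swing the red-knobbed prop lever on the side of the curing chamber all the way over, so that it lifts the amber hood and holds it up by itself. Then slide the sled with the plaster model standing on it all the way into the chamber, up to the back, and swing the lever back to lower the hood gently until it is fully shut. Keep the model upright in its sled and leave the other things on the bench alone.

Things in the scene. Friction and masses are not known exactly. Their poses are not given: they have to be found in the camera images.
- chamber: Fixed grey and white curing chamber, 170 mm wide, 100 mm high. Frame: origin at bench level, x from mouth to back, y to the lever's side (towards the robot; the mouth faces about world -y), z up. Inner faces: side walls (6 mm thick) y = +-79 mm, from x = -105 (mouth) to the inner back face at x = +60. Rear housing 115 mm high, to x = +185. No floor: the sled slides on the bench.
- mouth (a point): Middle of the chamber's mouth at bench level (chamber frame x = -105 mm, y = 0); axes as the chamber's.
- hood (a joint): Hood angle, rad: 0 = fully shut, grows as it rises, at most 0.85. The hinge is free: the hood falls shut unless something holds it. With the lever fully over it stands at about 0.63. Closing faster than 2 rad/s counts as slamming.
- hood_hinge (a point): Point on the hood's hinge line along the chamber's rear rim, mid-width: chamber frame x = +105, y = 0, z = 100 mm.
- hood_edge (a point): Middle of the underside of the hood's front edge, 215 mm from the hinge. The hood is a clear amber plate, 0.25 kg, 6 mm thick, from chamber y = -90 to +115 mm, underside 100 mm above the bench when shut. A flap at this edge hangs 30 mm down; shut, it leaves 70 mm free: the model cannot pass under it, the sled's tongue and handle can. Propped, the flap is 190 mm or more above the bench.
- prop (a joint): Prop lever angle, rad: 0 = rest, lying towards the mouth; 1.815 = fully over, against its stop towards the back. From about 0.09 on its roller bears under the hood's overhang and lifts it, highest near 1.72. The pivot is stiff (0.2 Nm): the lever stays where it is left, also under the hood; it takes 2 to 4 N at the knob. On the way back the hood rides down on the roller.
- prop_knob (a point): Middle of the lever's red knob, a round bar 20 mm thick, 62 mm long, along chamber y (128 to 190 mm). At lever angle a it stands at prop_pivot + 150 mm * (sin(a - 0.908) along chamber x, cos(a - 0.908) up): 122 mm above the bench at rest, 180 mm at the top of the arc. It can be pushed, hooked from above between half-open fingers, or pinched.
- prop_pivot (a point): Point on the lever's axis beside the middle of the knob: chamber frame x = -5, y = 165, z = 30 mm. Axes as the chamber's.
- sled: Loose aluminium sled, 0.3 kg, flat on the bench before the mouth, +x towards the chamber. Origin under the centre of its well, 130 mm (x) by 100 mm (y), floor 6 mm thick, rim 14 mm high. A flat tongue 40 mm wide runs on to x = -175 mm and carries the blue handle. Against the back its origin is at chamber x = -5 mm, the handle 60 mm outside the mouth.
- sled_handle (a point): Top centre of the sled's blue handle: upright block 16 mm (sled x) by 30 mm (sled y), top 55 mm above the bench, centred at sled x = -160 mm. Pinch it across its 30 mm, so that the gripper stays slim towards the hood.
- model: Articulated pair of plaster dental casts, one rigid loose piece 70 x 64 mm, 72 mm high, about 0.25 kg, standing upright in the sled's well. Origin: centre of its underside, z up.
- spray: White spray bottle with blue cap, 60 mm across, 170 mm high; bystander, not to be moved. Origin: centre of its underside.
- jar: White jar with yellow cap, 70 mm across, 80 mm high; bystander, not to be moved. Origin: centre of its underside.
- bowl: Green mixing bowl, 120 mm across, 60 mm high; bystander, not to be moved. Origin: centre of its underside.
- knife: Plaster spatula, 190 mm long, lying flat; bystander, not to be moved. Origin: centre of its underside.
- cast: Single plaster cast, 65 x 70 mm, 35 mm high; bystander, not to be moved. Origin: centre of its underside.
- cup: Glass cup, 70 mm across, 90 mm high; bystander, not to be moved. Origin: centre of its underside.
- brush: Brush, 170 mm long, lying flat; bystander, not to be moved. Origin: centre of its underside.
There are look-alikes about, which are no part of the job. What is shaped like the model but blue or green is not meant.

How it is judged:
By the outcome, as a careful person would: the job done as asked, in the order asked, and still so for the second after the job is handed in, with the robot touching nothing.
It also fails if it takes over 70 s, if anything falls off the work surface, if the arm or the gripper's body presses on something with over 40 N, if the wrist force passes 120 N, or if a joint passes its speed limit or range.

## Robot

A 6-joint arm with a two-finger parallel gripper is mounted at the origin on the work surface. World frame = base frame: x ahead of the robot, y to its left, z up, the work surface at z = 0. Lengths are in mm, angles in rad, forces in N, time in s.
With the tool pointing down it reaches from about 350 to 875 mm from the base axis. Payload 4.2 kg.
Tool frame: the origin (TCP) lies between the finger pads; the fingertips stand 25 mm ahead of it and the grasp point (between the pads) lies 6 mm ahead of it; z points along the fingers, y is the line along which they close (so a half turn about z gives the same grasp; the last joint's range is limited). The gripper opens to 85 mm and grips with 20 to 120 N. Pads are 22 mm wide; open, the fingers measure 114 mm over their backs; the gripper's body (76 mm by 85 mm) begins 54 mm behind the grasp point. The pads swing forward as they close: fully open they stand 13 mm farther back than shut.
Start: joints at [1.505, 0.385, 0.008, 0, -1.194, -0.259], TCP at [199.417, 592.311, 256.312] pointing down, gripper open.
Joint ranges: [-3.14, 3.14], [-1.21, 2.06], [-1.07, 1.41], [-3.16, 2.05], [-2.99, -0.16], [-3.1, 3.1]. Speed limits (rad/s): [2.79, 2.79, 3.14, 3.14, 3.14, 3.14].

## Interface

Orientations are given as a unit quaternion [x, y, z, w].
In Python, from bench import read_state, get_image, job_done gives the robot as it stands.
- The arm moves only by the tool play_rows, never from a script. Its argument "series" is a list of rows, each a list of 6 numbers: the shift along the world's x, y, z in mm, then the turn, a rotation vector about the world's x, y, z in units of 6 degrees (1.0 is 6 degrees). A call has 1 to 20 rows; each row shifts and turns the commanded pose from where the row before left it; what a row does not reach is not made up. A row lasts 1/12 s, in which the tool goes at most 41.7 mm and 7.16 degrees, less where a joint would pass 70% of its speed; a pose out of reach is approached as far as the arm can. A call is refused whole if a number of a shift passes 41.7 or a number of a turn 1, either way. A call with a gripper value outside its range is refused whole. "gripper" is the opening, from 0 (shut) to 1 (fully open), set as the call begins (left out, the last holds). The fingers move at their own pace and stop on an object; the grip force is fixed at half the most. Time passes only in rows, so rows that do not move let the fingers close. It gives the time, the measured TCP pose, the force, the opening and the grip force at its end, in the units of the state.
- read_state(): the state, without advancing time (a new reading comes with each control period).
- get_image(name): name is "side" or "top"; returns a dict with "image" (420x560x3 uint8, red, green, blue), "fx", "fy", "cx", "cy" (pixels), "eye" and "rotation" of the camera in the world. Camera axes: x right, y down, z forward; pixel columns grow to the right and rows downward; lengths in mm; the calibration is good to about 2 mm. A picture is of the moment at which its call begins. There is no depth.
- job_done(): hands the job in; it is judged then, once.
The state is a dict: "clock": time; "joints": joint angles; "joint_vel": joint speeds; "joint_efforts": joint torques, N m; "position": TCP position; "ee_rot": TCP orientation; "contact_force": force on the tool from outside, world axes, zero at the start; "wrist_torque": the same for the moment, N m; "gripper_width": finger opening in mm; "grasp_force": force on a finger pad.
Only numpy, scipy, OpenCV 4.12 (cv2) and the standard library are available. Lean on these libraries where they do the work, as an engineer would, in place of code of your own. Each camera call takes 0.05 s, during which the arm holds its last target. There are 200 camera calls.

## Working session

There is one attempt and no reset: what is moved stays moved. The work goes in short steps, Python scripts to look and compute and a tool call to move; the robot and the scene stay as the last step left them, time stands still between calls to the robot, and variables do not carry over. Pictures are saved under pics/ and viewed, at most 10 in all, crops included, and the job is handed in when it is done.

Besides the shell and the picture viewer there is one more tool, called after "Emit:" as a command line: name --pt "numbers of a row" for each row, then --argument value for the rest. play_rows: Moves the arm, as the interface text tells. Its arguments: {"type":"object","properties":{"series":{"type":"array","items":{"type":"array","items":{"type":"number"}}},"gripper":{"type":"number"}},"required":["series"]}

```bash
mkdir -p pics
cat > h.py <<'E'
import numpy as np, cv2
from bench import read_state, get_image, job_done
def grab(name, fn=None):
    d=get_image(name)
    if fn: cv2.imwrite('pics/'+fn, cv2.cvtColor(np.asarray(d['image']),cv2.COLOR_RGB2BGR))
    return d
def ray(d,u,v):
    r=np.array([(u-d['cx'])/d['fx'],(v-d['cy'])/d['fy'],1.])
    return np.array(d['eye']),np.array(d['rotation'])@r
def onz(d,u,v,z):
    e,r=ray(d,u,v); return e+r*(z-e[2])/r[2]
def proj(d,p):
    c=np.array(d['rotation']).T@(np.array(p)-np.array(d['eye'])); return d['fx']*c[0]/c[2]+d['cx'],d['fy']*c[1]/c[2]+d['cy']
E
python3 - <<'E'
from h import *
for n in ('top','side'):
    d=grab(n,n+'0.png'); print(n,d['eye'],np.round(d['rotation'],3).tolist(),d['fx'],d['cx'],d['cy'])
print(read_state())
E
```

```text
top [ 369.18381102  -33.05246437 1490.90340266] [-0.7, 0.709, -0.055, 0.061] 541.7463554445399 289.24117257124766 203.61209794530845
side [ 371.85998364 -928.5112979   771.01705124] [0.883, -0.103, 0.056, -0.455] 406.63100799156035 274.33991393673267 205.69092040165214
{'clock': 0.1, 'joints': array([ 1.50462879e+00,  3.85496591e-01,  6.75177142e-03, -4.30911216e-04,
       -1.19405161e+00, -2.58562914e-01]), 'joint_vel': array([ 0.00081959, -0.00082243,  0.00337246, -0.00079715,  0.0009697 ,
       -0.00076765]), 'joint_efforts': array([-4.10588646e-04, -3.93318129e+01,  1.88931119e+01,  4.19808403e+00,
       -2.58230568e-03,  3.33223966e-06]), 'position': array([199.26072527, 591.86945291, 255.31714116]), 'ee_rot': array([ 9.86834337e-01, -1.61731108e-01, -1.03285635e-04,  1.01466155e-03]), 'contact_force': array([-0.24343915, -0.14047933, -0.18737537]), 'wrist_torque': array([ 0.02312327, -0.00076945,  0.00450179]), 'grasp_force': 0.0, 'gripper_width': 85.32624865875312}
```

```bash
sed -i "s/^from bench/from scipy.spatial.transform import Rotation\nfrom bench/; s/    return d$/    d['rotation']=Rotation.from_quat(d['rotation']).as_matrix(); return d/" h.py
python3 - <<'E'
from h import *
import cv2
d=grab('top'); print(np.round(d['rotation'],2).tolist(), onz(d,280,210,0))
E
```

```text
[[-0.01, -0.99, 0.16], [-1.0, 0.01, 0.01], [-0.01, -0.16, -0.99]] [597.73655515   3.20286797   0.        ]
```

View pics/top0.png

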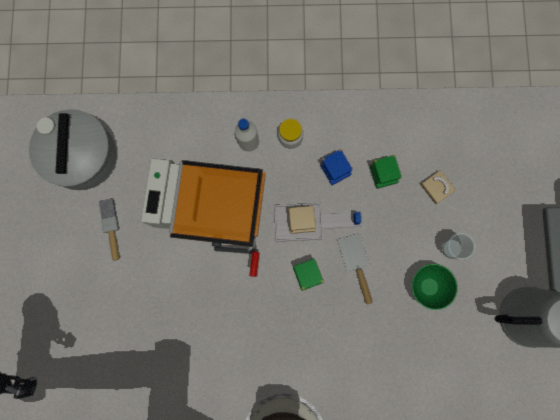

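View pics/side0.png

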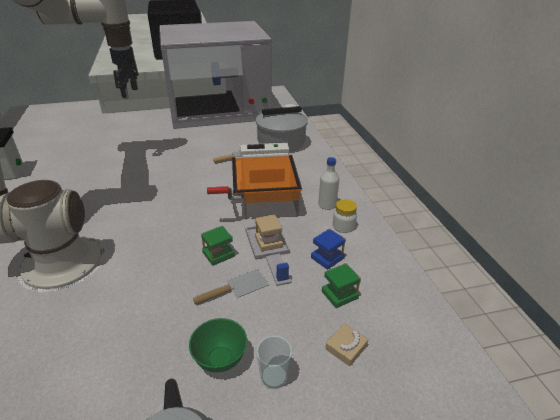

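Candidates: the knob is the only red bar, at top (255,263). The model is plain plaster on the sled at (302,219), versus the blue (337,167), green (386,171) and (308,273) look-alikes and the single cast (438,186). The handle is the small blue block at (357,218). I choose the red bar, the plaster model and the small blue block, and check them in one crop.

Run:
```python
from h import *
for n,off in (('top',0),('side',0)):
    d=grab(n); im=np.asarray(d['image']); hsv=cv2.cvtColor(im,cv2.COLOR_RGB2HSV)
    def comps(m,name,z,minA=8):
        k,l,s,c=cv2.connectedComponentsWithStats(m.astype(np.uint8))
        for i in range(1,k):
            if s[i,4]<minA: continue
            pts=np.argwhere(l==i)[:,::-1].astype(np.float32)
            box=cv2.boxPoints(cv2.minAreaRect(pts))
            print(n,name,s[i,4],np.round(c[i],1),'->',np.round(onz(d,*c[i],z),0)[:2],'box',[np.round(onz(d,*b,z),0)[:2].tolist() for b in box])
    H,S,V=hsv[...,0],hsv[...,1],hsv[...,2]
    comps(((H<5)|(H>174))&(S>150)&(V>80),'red',125)
    comps((H>108)&(H<125)&(S>150)&(V>60),'blue',55)
    comps((H>6)&(H<16)&(S>190)&(V>80),'orange',106,400)
    comps((H>14)&(H<26)&(S>60)&(S<150)&(V>140),'plaster',72,40)
    if n=='top':
        c=im[110:310,130:390]; cv2.imwrite('pics/crop.png',cv2.resize(cv2.cvtColor(c,cv2.COLOR_RGB2BGR),None,fx=3,fy=3,interpolation=2)[:600,:800])
```

```text
top red 163 [254.1 263.5] -> [443.  67.] box [[414.0, 79.0], [474.0, 72.0], [472.0, 55.0], [412.0, 62.0]]
top blue 537 [336.3 166.8] -> [ 706. -152.] box [[723.0, -103.0], [757.0, -163.0], [690.0, -198.0], [656.0, -138.0]]
top blue 10 [357.3 221.9] -> [ 554. -204.] box [[557.0, -197.0], [559.0, -211.0], [553.0, -213.0], [550.0, -198.0]]
top plaster 320 [437. 189.] -> [ 637. -417.] box [[654.0, -381.0], [688.0, -428.0], [635.0, -463.0], [602.0, -417.0]]
top plaster 491 [301.9 217.7] -> [565. -56.] box [[591.0, -24.0], [596.0, -85.0], [540.0, -89.0], [535.0, -28.0]]
side red 16 [250.9 100.9] -> [670. 731.] box [[661.0, 737.0], [677.0, 764.0], [683.0, 726.0], [667.0, 701.0]]
side red 106 [217.5 189.6] -> [445.  69.] box [[417.0, 90.0], [474.0, 77.0], [470.0, 50.0], [414.0, 63.0]]
side blue 24 [331.  159.4] -> [877. 284.] box [[870.0, 296.0], [892.0, 291.0], [884.0, 270.0], [863.0, 275.0]]
side blue 353 [328.5 239.6] -> [ 716. -139.] box [[674.0, -128.0], [754.0, -83.0], [756.0, -152.0], [680.0, -192.0]]
side blue 108 [320.7 258.5] -> [ 671. -206.] box [[646.0, -194.0], [662.0, -172.0], [697.0, -221.0], [680.0, -241.0]]
side blue 16 [337.3 257.4] -> [ 715. -211.] box [[702.0, -213.0], [727.0, -204.0], [727.0, -210.0], [702.0, -219.0]]
side blue 33 [282.1 265.6] -> [ 568. -208.] box [[556.0, -204.0], [582.0, -201.0], [581.0, -212.0], [555.0, -215.0]]
side orange 1393 [266.5 173. ] -> [611. 159.] box [[538.0, 272.0], [728.0, 247.0], [681.0, 65.0], [512.0, 89.0]]
side plaster 296 [268.  222.7] -> [568. -50.] box [[539.0, -19.0], [607.0, -13.0], [598.0, -79.0], [534.0, -84.0]]
side plaster 75 [265.5 241.2] -> [ 544. -126.] box [[509.0, -125.0], [528.0, -83.0], [585.0, -135.0], [564.0, -174.0]]
side plaster 583 [345.4 340.9] -> [ 634. -465.] box [[595.0, -461.0], [645.0, -417.0], [679.0, -471.0], [630.0, -511.0]]
```

View pics/crop.png

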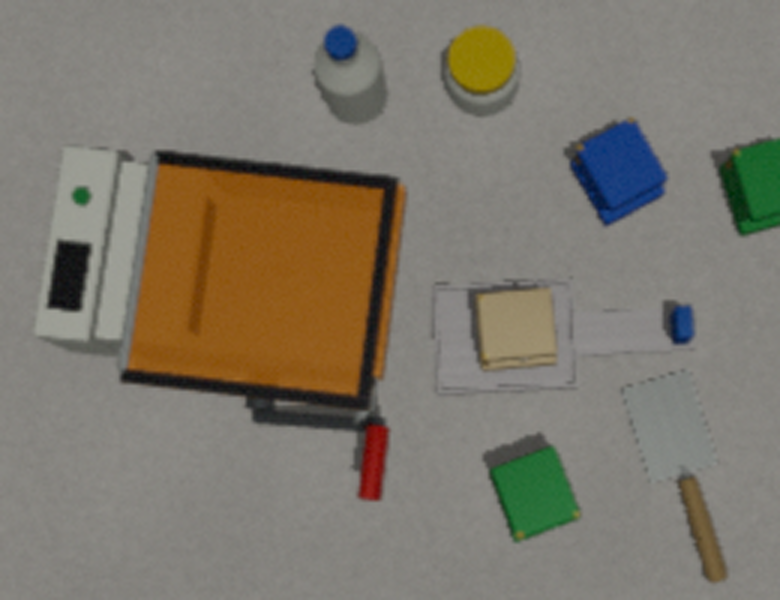

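Run:
```python
from h import *
d=grab('top'); q=lambda a,b,z: np.round(onz(d,130+a/3,110+b/3,z)[:2],1)
for n,a,b in (('FF',398,179),('FN',370,408),('RN',123,380),('RF',157,152)): print(n,q(a,b,106))
ff,fn,rn,rf=[q(*p,106) for p in ((398,179),(370,408),(123,380),(157,152))]
print('sizes',[np.linalg.norm(x) for x in (ff-fn,rf-rn,ff-rf,fn-rn)])
yd=(fn-ff)/np.linalg.norm(fn-ff); xd=(ff-rf+fn-rn);xd=-xd/np.linalg.norm(xd); print('y',yd,'x',xd)
knob=q(373,462,128); print('knob',knob)
print('sled corners',q(434,281,14),q(574,282,14),q(575,388,14),q(438,392,14),'handle',q(682,322,55),q(683,338,30),'tongue',q(575,330,3),q(695,331,3))
im=np.asarray(d['image']); hsv=cv2.cvtColor(im,cv2.COLOR_RGB2HSV); H,S,V=[hsv[...,i] for i in range(3)]
m=(H>105)&(H<130)&(S>90); m[:, :345]=0; m[:,370:]=0; p=np.argwhere(m)[:,::-1]; print('blue handle px',p.min(0),p.max(0),p.mean(0))
for px in (p.mean(0)-[0,0],): print(onz(d,*px,55)[:2])
s=grab('side'); print('side handle h', [onz(s,u,v,55)[:2].round(0) for u,v in ((277,264),(288,263))])
c=cv2.cvtColor(np.asarray(s['image'])[200:290,210:310],cv2.COLOR_RGB2BGR); cv2.imwrite('pics/sc.png',cv2.resize(c,None,fx=6,fy=6,interpolation=2))
```

```text
FF [689.  45.]
FN [489.2  69.8]
RN [516.1 281.5]
RF [716.4 256.2]
sizes [np.float64(201.33325607062537), np.float64(201.891505517196), np.float64(212.9699509320505), np.float64(213.4022024253733)]
y [-0.99238449  0.12317886] x [0.12735364 0.99185737]
knob [442.2  65.8]
sled corners [613.5  17.4] [ 610.7 -111.5] [ 512.9 -110.2] [511.   14.6] handle [ 566.6 -204.6] [ 555.4 -208. ] tongue [ 567.6 -112. ] [ 565.2 -222.5]
blue handle px [345 157] [360 223] [351.63636364 190.96022727]
[ 638.46811961 -191.65923874]
side handle h [array([ 557., -200.]), array([ 585., -203.])]
```

View pics/sc.png

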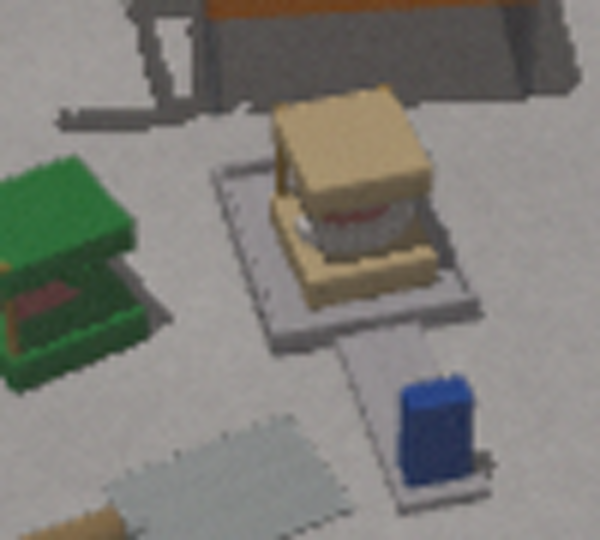

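The crop shows the plaster model upright on its sled at side px (268,225), with the handle's blue top at side px (283,264). The green look-alike is to its left, and the spatula blade lies near the handle. The chamber origin is about (615,164) with its x axis along (0.125, 0.992). The knob is at (442,64), which matches the given geometry. I am moving above the knob.

Emit:
play_rows --gripper 0.5 --pt "15.7 -35 0 0 0 0.13" --pt "15.7 -35 0 0 0 0.13" --pt "15.7 -35 0 0 0 0.13" --pt "15.7 -35 0 0 0 0.13" --pt "15.7 -35 0 0 0 0.13" --pt "15.7 -35 0 0 0 0.13" --pt "15.7 -35 0 0 0 0.13" --pt "15.7 -35 0 0 0 0.13" --pt "15.7 -35 0 0 0 0.13" --pt "15.7 -35 0 0 0 0.13" --pt "15.7 -35 0 0 0 0.13" --pt "15.7 -35 0 0 0 0.13" --pt "15.7 -35 0 0 0 0.13" --pt "15.7 -35 0 0 0 0.11" --pt "15.2 -37 0 0 0 0.11" --pt "0 0 0 0 0 0" --pt "0 0 0 0 0 0"

```text
clock: 1.77
position: [434.8, 63.3, 256.3]
ee_rot: [0.998, -0.065, -0.0, -0.0]
contact_force: [-0.9, -0.3, 0.9]
gripper_width: 42.8
grasp_force: 0.0
```

Emit:
play_rows --pt "0 0 -20 0 0 0" --pt "0 0 -20 0 0 0" --pt "0 0 -20 0 0 0" --pt "0 0 -20 0 0 0" --pt "0 0 -15 0 0 0" --pt "0 0 -12 0 0 0" --pt "0 0 -12 0 0 0" --pt "0 0 -11 0 0 0" --pt "0 0 0 0 0 0"

```text
clock: 2.52
position: [432.9, 66.0, 124.6]
ee_rot: [0.998, -0.061, -0.002, 0.001]
contact_force: [0.3, -0.5, 0.5]
gripper_width: 42.6
grasp_force: 0.0
```

Run:
```python
from h import *
s=grab('side'); c=cv2.cvtColor(np.asarray(s['image'])[100:260,140:340],cv2.COLOR_RGB2BGR); cv2.imwrite('pics/k.png',cv2.resize(c,None,fx=3.5,fy=3.5,interpolation=2))
print(read_state()['contact_force'])
# arc rows: TCP leads knob by 11 mm toward back
xd=np.array([.125,.992]); O=np.array([615.4,164]);
a0=0; prev=None
for a in np.linspace(0,1.815,25):
    kx=-5+150*np.sin(a-.908); kz=30+150*np.cos(a-.908)
    w=O+xd*kx+np.array([-.992,.125])*167; print(round(a,2),w.round(1),round(kz+6,1))
```

```text
[ 0.62859418 -0.87685882  0.69943326]
0.0 [434.3  62.6] 128.3
0.08 [435.2  69.9] 137.0
0.15 [436.2  77.8] 145.1
0.23 [437.3  86.2] 152.5
0.3 [438.4  95.2] 159.3
0.38 [439.6 104.7] 165.4
0.45 [440.9 114.6] 170.8
0.53 [442.2 124.9] 175.4
0.6 [443.5 135.5] 179.2
0.68 [444.9 146.4] 182.1
0.76 [446.3 157.4] 184.3
0.83 [447.7 168.6] 185.6
0.91 [449.1 179.8] 186.0
0.98 [450.5 191.1] 185.6
1.06 [451.9 202.3] 184.3
1.13 [453.3 213.3] 182.2
1.21 [454.7 224.2] 179.2
1.29 [456.  234.8] 175.4
1.36 [457.3 245.1] 170.9
1.44 [458.6 255. ] 165.5
1.51 [459.8 264.5] 159.4
1.59 [460.9 273.5] 152.6
1.66 [462. 282.] 145.2
1.74 [463.  289.9] 137.1
1.82 [463.9 297.1] 128.4
```

View pics/k.png

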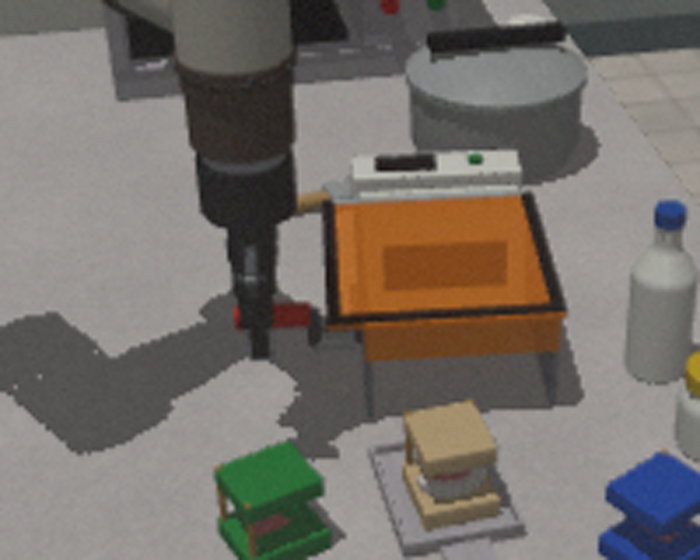

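The picture shows the fingers straddling the red bar at crop (265,315), with the sled and model untouched. I am swinging the first half of the arc.

Emit:
play_rows --pt "1.4 11 2 0 0 0" --pt "1 7 9 0 0 0" --pt "1 8 8 0 0 0" --pt "1 8.5 7.5 0 0 0" --pt "1 9 7 0 0 0" --pt "1.2 9.5 6 0 0 0" --pt "1.3 10 5.5 0 0 0" --pt "1.3 10 4.5 0 0 0" --pt "1.3 10.5 4 0 0 0" --pt "1.4 11 3 0 0 0" --pt "1.4 11 2 0 0 0" --pt "1.4 11 1.5 0 0 0" --pt "1.4 11 0.5 0 0 0"

```text
clock: 3.65
position: [450.8, 193.9, 188.0]
ee_rot: [0.998, -0.062, 0.001, -0.0]
contact_force: [-0.4, -3.9, 2.7]
gripper_width: 42.8
grasp_force: 1.9
```

Emit:
play_rows --pt "1.4 11 -0.5 0 0 0" --pt "1.4 11 -1.5 0 0 0" --pt "1.4 11 -2 0 0 0" --pt "1.4 11 -3 0 0 0" --pt "1.3 10.5 -4 0 0 0" --pt "1.3 10.5 -4.5 0 0 0" --pt "1.3 10 -5.5 0 0 0" --pt "1.2 9.5 -6 0 0 0" --pt "1.1 9 -7 0 0 0" --pt "1.1 8.5 -7.5 0 0 0" --pt "1 8 -8 0 0 0" --pt "0.9 6 -8 0 0 0" --pt "0 0 0 0 0 0"

```text
clock: 4.73
position: [465.0, 309.9, 127.0]
ee_rot: [0.998, -0.062, -0.001, 0.0]
contact_force: [1.1, -0.3, -0.5]
gripper_width: 42.9
grasp_force: 0.0
```

Run:
```python
from h import *
r=read_state(); print(r['position'],r['contact_force'])
for n in ('side','top'):
    d=grab(n); im=np.asarray(d['image']); hsv=cv2.cvtColor(im,cv2.COLOR_RGB2HSV)
    H,S,V=[hsv[...,i] for i in range(3)]
    m=(((H<5)|(H>174))&(S>150)&(V>70)).astype(np.uint8); k,l,s,c=cv2.connectedComponentsWithStats(m)
    print(n,[(s[i,4],c[i].round(1),onz(d,*c[i],122).round(0)) for i in range(1,k) if s[i,4]>8])
    print('pred knob px', [np.round(proj(d,(615.4+.125*x-.992*159,164+.992*x+.125*159,z)),1) for x,z in ((113,122),(107,127),(101,132))])
```

```text
[464.99507722 309.86009274 126.99099164] [ 1.12776934 -0.26775407 -0.45784887]
side [(np.int32(20), array([250.8, 100.7]), array([671., 741., 122.])), (np.int32(27), array([222.5, 152.4]), array([490., 298., 122.]))]
pred knob px [array([217.2, 153.3]), array([217.1, 152.8]), array([216.9, 152.3])]
top [(np.int32(40), array([163.9, 244.4]), array([495., 296., 122.]))]
pred knob px [array([163.5, 253.6]), array([165.3, 253.7]), array([167.2, 253.8])]
```

Emit:
play_rows --pt "0.3 2 -1 0 0 0" --pt "0.3 2 -1 0 0 0" --pt "0 2 0 0 0 0" --pt "0 1 0 0 0 0" --pt "0 0 0 0 0 0"

```text
clock: 5.25
position: [465.7, 311.8, 127.4]
ee_rot: [0.998, -0.063, -0.001, 0.004]
contact_force: [3.8, -11.3, 2.8]
gripper_width: 42.4
grasp_force: 5.6
```

Emit:
play_rows --pt "-1 -4 1 0 0 0" --pt "-1 -4 1 0 0 0" --pt "0 0 25 0 0 0" --pt "0 0 33 0 0 0" --pt "0 0 33 0 0 0" --pt "0 0 33 0 0 0" --pt "-4 -38 5 0 0 -0.9" --pt "-4 -38 0 0 0 -0.9" --pt "-4 -38 0 0 0 -0.9" --pt "-4 -38 0 0 0 -0.9" --pt "-4 -38 0 0 0 -0.9" --pt "-4 -38 0 0 0 -0.9" --pt "-4 -38 0 0 0 -0.9" --pt "-4 -38 0 0 0 -0.9" --pt "-4 -38 0 0 0 -0.9" --pt "-4 -38 0 0 0 -0.9"

```text
clock: 6.58
position: [423.7, -73.4, 259.2]
ee_rot: [0.86, -0.51, 0.001, -0.001]
contact_force: [0.9, -0.1, 0.4]
gripper_width: 42.5
grasp_force: 0.0
```

Emit:
play_rows --pt "20 -25 0 0 0 -0.8" --pt "25 -25 0 0 0 -0.8" --pt "25 -25 0 0 0 -0.8" --pt "25 -25 0 0 0 -0.8" --pt "25 -20 0 0 0 -0.8" --pt "20 -12 0 0 0 -0.8" --pt "0 0 0 0 0 0"

```text
clock: 7.17
position: [567.3, -206.1, 257.4]
ee_rot: [-0.706, 0.708, -0.001, 0.001]
contact_force: [0.7, 0.6, 0.7]
gripper_width: 42.9
grasp_force: 0.0
```

Run:
```python
from h import *
r=read_state(); print(r['position'],r['ee_rot'],r['contact_force'])
d=grab('side','s2.png')
```

```text
[ 567.31480897 -206.1432858   257.41194056] [-7.05826907e-01  7.08383312e-01 -9.99161224e-04  6.79802001e-04] [0.69123554 0.55135537 0.73461421]
```

View pics/s2.png

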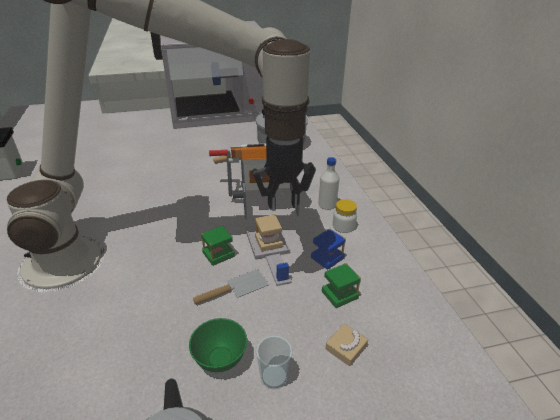

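The hood stands propped by itself, with the lever at the back at side px (218,153). The gripper is over the blue handle at side px (283,268). I am lowering it.

Emit:
play_rows --gripper 0.65 --pt "1 1 -35 0 0 0" --pt "0 0 -35 0 0 0" --pt "0 0 -35 0 0 0" --pt "0 0 -30 0 0 0" --pt "0 0 -25 0 0 0" --pt "0 0 -20 0 0 0" --pt "0 0 -15 0 0 0" --pt "0 0 -10 0 0 0" --pt "0 0 -10 0 0 0" --pt "0 0 0 0 0 0"

```text
clock: 8.05
position: [564.0, -202.6, 42.1]
ee_rot: [0.708, -0.707, -0.001, 0.001]
contact_force: [-0.8, -0.4, -0.1]
gripper_width: 55.5
grasp_force: 0.0
```

Run:
```python
from h import *
r=read_state(); print(r['position'],r['contact_force'],r['gripper_width'])
d=grab('side'); c=cv2.cvtColor(np.asarray(d['image'])[130:300,190:370],cv2.COLOR_RGB2BGR); cv2.imwrite('pics/g.png',cv2.resize(c,None,fx=3.5,fy=3.5,interpolation=2))
```

```text
[ 564.01124571 -202.56318497   42.1303557 ] [-0.77847414 -0.36438707 -0.08659882] 55.46668486270255
```

View pics/g.png

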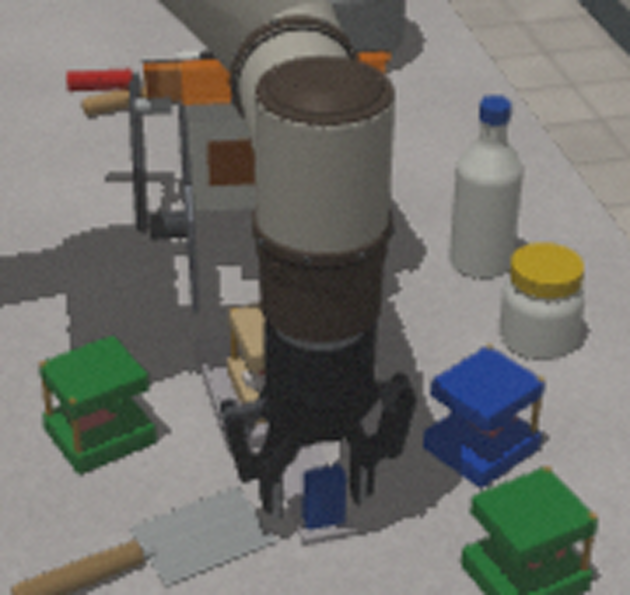

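The handle is between the fingers at crop (325,497), and the fingertips are clear of the spatula. I am closing.

Emit:
play_rows --gripper 0.2 --pt "2 0 0 0 0 0" --pt "0 0 0 0 0 0" --pt "0 0 0 0 0 0" --pt "0 0 0 0 0 0" --pt "0 0 0 0 0 0" --pt "0 0 0 0 0 0"

```text
clock: 8.6
position: [568.2, -203.3, 44.9]
ee_rot: [0.708, -0.706, 0.001, -0.001]
contact_force: [0.2, 1.1, 4.8]
gripper_width: 29.5
grasp_force: 60.0
```

Emit:
play_rows --pt "0 0 0 0 0 -0.1" --pt "0 0 0 0 0 -0.15" --pt "0 0 0 0 0 -0.15" --pt "0 0 0 0 0 -0.15" --pt "0 0 0 0 0 -0.15" --pt "0 0 0 0 0 -0.15" --pt "0 0 0 0 0 -0.15" --pt "0 0 0 0 0 -0.15" --pt "0 0 0 0 0 -0.05" --pt "0 0 0 0 0 0" --pt "0.3 2 0 0 0 0" --pt "0.5 4 0 0 0 0" --pt "0.8 6 0 0 0 0" --pt "0.8 6 0 0 0 0" --pt "0.8 6 0 0 0 0" --pt "0.8 6 0 0 0 0" --pt "0.5 4 0 0 0 0" --pt "0.3 2 0 0 0 0" --pt "0 0 0 0 0 0"

```text
clock: 10.18
position: [572.4, -168.4, 44.9]
ee_rot: [-0.662, 0.75, -0.001, 0.0]
contact_force: [0.0, -4.4, 6.3]
gripper_width: 29.3
grasp_force: 59.8
```

Run:
```python
from h import *
r=read_state(); print(r['position'],r['ee_rot'],r['contact_force'],r['wrist_torque'])
d=grab('top'); c=cv2.cvtColor(np.asarray(d['image'])[140:300,150:390],cv2.COLOR_RGB2BGR); cv2.imwrite('pics/t3.png',cv2.resize(c,None,fx=3.3,fy=3.3,interpolation=2))
```

```text
[ 572.40633672 -168.44423684   44.89509948] [-6.61757773e-01  7.49716452e-01 -1.35431193e-03  2.37266045e-04] [ 0.04753471 -4.40523268  6.29885754] [-1.14792503  0.24042469  0.08679962]
```

View pics/t3.png

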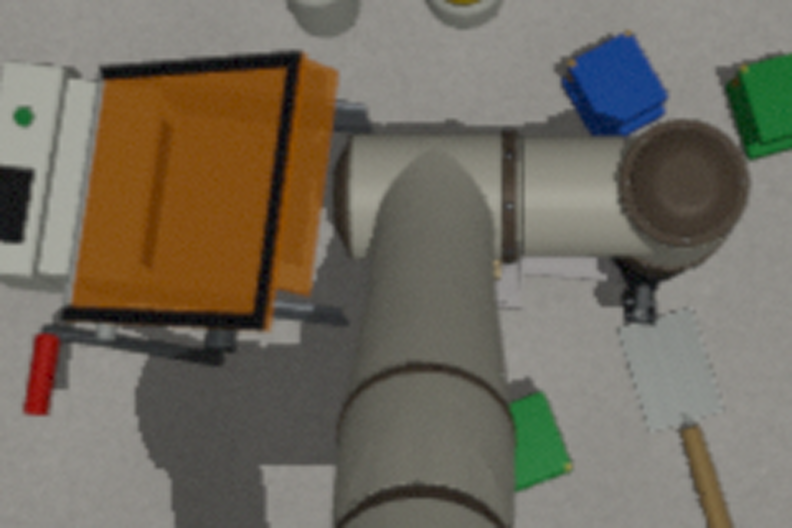

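The hood is open and held, the lever is back at crop (40,375), and the sled's tongue is at crop (565,265). The wrist link will pass above the hood, so I am checking its clearance.

Run:
```python
from h import *
print(read_state()['joints'].round(3))
d=grab('top')
for z in (300,350,400,450,500): print(z,'axis px',np.round(proj(d,(572.4,-168.4,z)),1),'left end',onz(d,150+338/3.3,140+190/3.3,z)[:2].round(0),'disk',onz(d,358.2,195.5,z)[:2].round(0),'band lo/up x',onz(d,290,140+258/3.3,z)[0].round(0),onz(d,290,140+132/3.3,z)[0].round(0))
s=grab('side')
e1,r1=ray(d,358.2,195.5)
for z in (300,350,400,450): print(z, np.round(proj(s,onz(d,358.2,195.5,z)),0),'leftend',np.round(proj(s,onz(d,252.4,197.6,z)),0))
c=cv2.cvtColor(np.asarray(s['image'])[60:300,170:400],cv2.COLOR_RGB2BGR); cv2.imwrite('pics/s3.png',cv2.resize(c,None,fx=2.5,fy=2.5,interpolation=2))
```

```text
[-0.014  0.561 -0.305  0.002 -0.702 -0.112]
300 axis px [353.6 199.8] left end [581.  57.] disk [ 582. -179.] band lo/up x 533.0 620.0
350 axis px [356.2 195.8] left end [572.  53.] disk [ 573. -173.] band lo/up x 526.0 609.0
400 axis px [358.9 191.5] left end [563.  50.] disk [ 564. -167.] band lo/up x 519.0 599.0
450 axis px [361.9 186.8] left end [554.  46.] disk [ 555. -161.] band lo/up x 512.0 588.0
500 axis px [365.2 181.6] left end [545.  42.] disk [ 546. -154.] band lo/up x 506.0 577.0
300 [286. 176.] leftend [263. 131.]
350 [282. 155.] leftend [260. 114.]
400 [278. 133.] leftend [257.  97.]
450 [273. 109.] leftend [253.  78.]
```

View pics/s3.png

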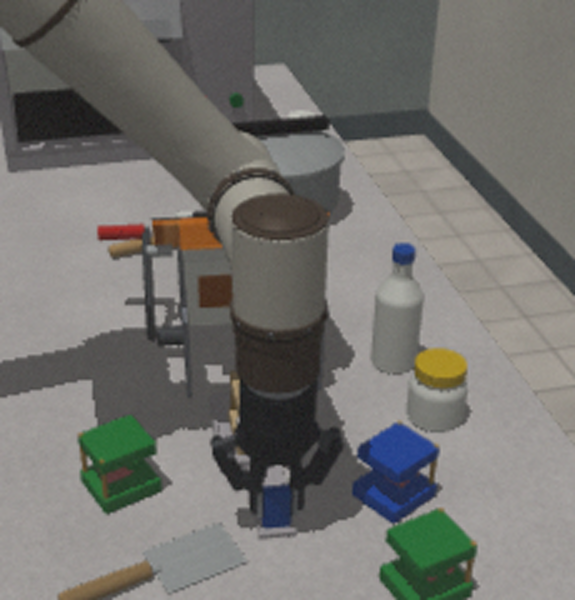

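The wrist link's underside is at about z = 280, against about 233 for the propped hood, so it clears. I am sliding on.

Emit:
play_rows --pt "0.3 2 0 0 0 0" --pt "0.5 4 0 0 0 0" --pt "0.8 6 0 0 0 0" --pt "0.8 6 0 0 0 0" --pt "0.8 6 0 0 0 0" --pt "0.8 6 0 0 0 0" --pt "0.8 6 0 0 0 0" --pt "0.8 6 0 0 0 0" --pt "0.8 6 0 0 0 0" --pt "0.8 6 0 0 0 0" --pt "0.8 6 0 0 0 0" --pt "0.8 6 0 0 0 0" --pt "0.5 4 0 0 0 0" --pt "0.3 2 0 0 0 0" --pt "0 0 0 0 0 0"

```text
clock: 11.58
position: [581.9, -96.4, 44.9]
ee_rot: [-0.662, 0.75, -0.001, 0.0]
contact_force: [-2.0, -4.9, 6.6]
gripper_width: 29.0
grasp_force: 59.8
```

Run:
```python
from h import *
r=read_state(); print(r['position'],r['ee_rot'],r['contact_force'],r['wrist_torque'],r['joints'].round(2))
d=grab('side'); c=cv2.cvtColor(np.asarray(d['image'])[60:300,170:400],cv2.COLOR_RGB2BGR); cv2.imwrite('pics/s4.png',cv2.resize(c,None,fx=2.5,fy=2.5,interpolation=2))
```

```text
[581.88937271 -96.4361544   44.87021773] [-6.61661583e-01  7.49801745e-01 -1.12532990e-03  1.63696490e-04] [-1.99340527 -4.85400202  6.61827916] [-1.31577428  0.20501251 -0.01040359] [ 0.11  0.55 -0.32  0.   -0.69 -0.24]
```

View pics/s4.png

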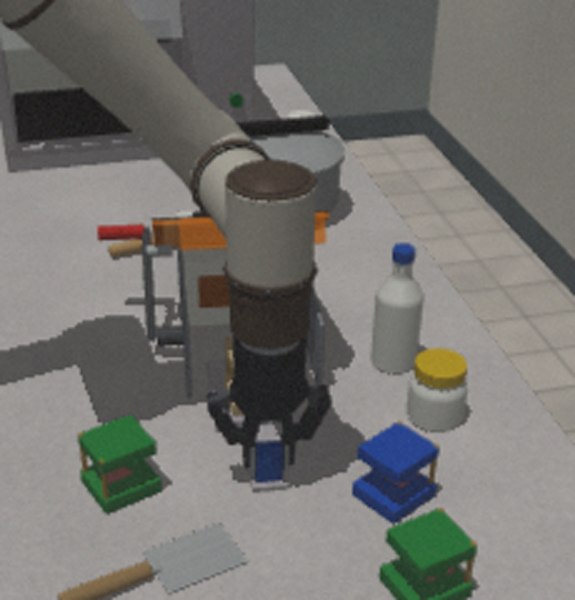

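The model is entering, the hood is still up at crop (240,235), and all bystanders are in place. I am continuing to the back.

Emit:
play_rows --pt "0.3 2 0 0 0 0" --pt "0.5 4 0 0 0 0" --pt "0.8 6 0 0 0 0" --pt "0.8 6 0 0 0 0" --pt "0.8 6 0 0 0 0" --pt "0.8 6 0 0 0 0" --pt "0.8 6 0 0 0 0" --pt "0.8 6 0 0 0 0" --pt "0.8 6 0 0 0 0" --pt "0.8 6 0 0 0 0" --pt "0.8 6 0 0 0 0" --pt "0.8 6 0 0 0 0" --pt "0.8 6 0 0 0 0" --pt "0.8 6 0 0 0 0" --pt "0.5 4 0 0 0 0" --pt "0.4 3 0 0 0 0" --pt "0.3 2 0 0 0 0" --pt "0 0 0 0 0 0"

```text
clock: 13.13
position: [593.3, -9.7, 44.9]
ee_rot: [-0.661, 0.75, -0.001, -0.0]
contact_force: [-2.1, -6.8, 7.9]
gripper_width: 29.8
grasp_force: 59.8
```

Emit:
play_rows --pt "0.3 2 0 0 0 0" --pt "0.3 2 0 0 0 0" --pt "0.3 2 0 0 0 0" --pt "0.3 2 0 0 0 0" --pt "0.2 1.5 0 0 0 0" --pt "0 0 0 0 0 0"

```text
clock: 13.63
position: [594.6, -0.5, 44.9]
ee_rot: [-0.661, 0.75, -0.001, -0.0]
contact_force: [-0.9, -6.6, 7.3]
gripper_width: 29.1
grasp_force: 59.8
```

Emit:
play_rows --pt "0.2 1.5 0 0 0 0" --pt "0.2 1.5 0 0 0 0" --pt "0.2 1.5 0 0 0 0" --pt "0 0 0 0 0 0"

```text
clock: 13.97
position: [595.2, 3.9, 44.9]
ee_rot: [-0.661, 0.75, -0.001, -0.0]
contact_force: [-1.7, -6.4, 7.9]
gripper_width: 29.3
grasp_force: 59.8
```

Emit:
play_rows --pt "0.2 1.5 0 0 0 0" --pt "0.2 1.5 0 0 0 0" --pt "0 0 0 0 0 0"

```text
clock: 14.22
position: [594.7, 4.4, 44.8]
ee_rot: [-0.661, 0.751, -0.001, -0.002]
contact_force: [-1.5, -16.7, 8.2]
gripper_width: 29.2
grasp_force: 59.7
```

Emit:
play_rows --gripper 0.65 --pt "0 -0.5 0 0 0 0" --pt "0 -0.5 0 0 0 0" --pt "0 0 0 0 0 0" --pt "0 0 0 0 0 0" --pt "0 0 5 0 0 0" --pt "0 0 15 0 0 0" --pt "0 0 25 0 0 0" --pt "0 0 35 0 0 0" --pt "0 0 35 0 0 0" --pt "0 0 35 0 0 0" --pt "0 0 35 0 0 0" --pt "0 0 30 0 0 0" --pt "0 0 0 0 0 0"

```text
clock: 15.3
position: [598.5, 8.4, 266.7]
ee_rot: [-0.662, 0.749, -0.004, 0.006]
contact_force: [0.5, -1.3, 1.1]
gripper_width: 55.6
grasp_force: 0.0
```

Run:
```python
from h import *
r=read_state(); print(r['position'],r['contact_force'])
for n in ('side','top'):
    d=grab(n); im=np.asarray(d['image']); hsv=cv2.cvtColor(im,cv2.COLOR_RGB2HSV); H,S,V=[hsv[...,i] for i in range(3)]
    for nm,m in (('blue',(H>108)&(H<125)&(S>130)&(V>50)),('plaster',(H>12)&(H<27)&(S>60)&(S<170)&(V>110)),('red',((H<5)|(H>174))&(S>150)&(V>70))):
        k,l,s,c=cv2.connectedComponentsWithStats(m.astype(np.uint8))
        print(n,nm,[(int(s[i,4]),c[i].round(0).tolist(),onz(d,*c[i],45)[:2].round(0).tolist()) for i in range(1,k) if s[i,4]>10])
    X=np.array([.125,.992]);Y=np.array([-.992,.125]);O=np.array([615.4,164.])
    f=lambda x,y,z:np.round(proj(d,(*(O+x*X+y*Y),z)),0)
    print(n,'pred handle',f(-165,0,40),'model',f(-5,0,60),'knob',f(113,159,122))
```

```text
[598.50609708   8.44609589 266.70654688] [ 0.53675634 -1.30224     1.13745159]
side blue [(44, [330.0, 161.0], [879.0, 291.0]), (115, [273.0, 222.0], [591.0, -14.0]), (695, [327.0, 248.0], [707.0, -158.0])]
side plaster [(11, [299.0, 154.0], [784.0, 369.0]), (40, [220.0, 158.0], [489.0, 404.0]), (12, [250.0, 159.0], [594.0, 371.0]), (11, [271.0, 158.0], [672.0, 360.0]), (22, [350.0, 202.0], [849.0, 30.0]), (178, [211.0, 293.0], [385.0, -248.0]), (695, [345.0, 343.0], [641.0, -451.0])]
side red [(20, [251.0, 101.0], [707.0, 939.0]), (69, [218.0, 152.0], [487.0, 448.0])]
side pred handle [273. 220.] model [268. 185.] knob [217. 153.]
top blue [(556, [336.0, 167.0], [708.0, -153.0])]
top plaster [(40, [294.0, 124.0], [833.0, -39.0]), (439, [437.0, 187.0], [647.0, -425.0]), (13, [244.0, 224.0], [555.0, 100.0]), (160, [112.0, 245.0], [502.0, 452.0]), (100, [364.0, 287.0], [383.0, -218.0])]
top red [(165, [162.0, 253.0], [480.0, 318.0])]
top pred handle [281. 209.] model [221. 201.] knob [163. 254.]
```

Emit:
play_rows --gripper 0.5 --pt "-35 0 0 0 0 1" --pt "-35 0 0 0 0 1" --pt "-35 0 0 0 0 1" --pt "-35 0 0 0 0 1" --pt "-35 0 0 0 0 1" --pt "0 36 0 0 0 1" --pt "0 36 0 0 0 1" --pt "0 36 0 0 0 1" --pt "0 36 0 0 0 1" --pt "0 36 0 0 0 1" --pt "0 36 0 0 0 1" --pt "0 36 0 0 0 1" --pt "0 36 0 0 0 1" --pt "20 2 0 0 0 1" --pt "20 2 0 0 0 1" --pt "0 0 0 0 0 0" --pt "0 0 0 0 0 0"

```text
clock: 16.82
position: [459.9, 299.6, 256.0]
ee_rot: [0.998, -0.063, -0.002, 0.002]
contact_force: [-1.1, 0.5, -0.7]
gripper_width: 42.5
grasp_force: 0.0
```

Emit:
play_rows --pt "2 0 -20 0 0 0" --pt "2 0 -20 0 0 0" --pt "0 0 -20 0 0 0" --pt "0 0 -20 0 0 0" --pt "0 0 -15 0 0 0" --pt "0 0 -12 0 0 0" --pt "0 0 -12 0 0 0" --pt "0 0 -10 0 0 0" --pt "0 0 0 0 0 0" --pt "0 0 0 0 0 0"

```text
clock: 17.65
position: [463.8, 299.3, 128.9]
ee_rot: [0.998, -0.063, -0.0, 0.001]
contact_force: [0.7, -0.0, 1.1]
gripper_width: 42.6
grasp_force: 0.0
```

Emit:
play_rows --pt "-0.7 -6 0.5 0 0 0" --pt "-0.7 -6 0.5 0 0 0" --pt "-1 -7 8.5 0 0 0" --pt "-1 -8 8 0 0 0" --pt "-1.1 -8.5 7.5 0 0 0" --pt "-1.1 -9 7 0 0 0" --pt "-1.2 -9.5 6 0 0 0" --pt "-1.3 -10 5.5 0 0 0" --pt "-1.3 -10 4.5 0 0 0" --pt "-1.3 -10.5 4 0 0 0" --pt "-1.4 -11 3 0 0 0" --pt "-1.4 -11 2 0 0 0" --pt "-1.4 -11 1.5 0 0 0" --pt "-1.4 -11 0.5 0 0 0" --pt "0 0 0 0 0 0"

```text
clock: 18.9
position: [446.5, 168.4, 187.6]
ee_rot: [0.998, -0.064, -0.002, 0.001]
contact_force: [-0.5, -0.8, -0.1]
gripper_width: 42.8
grasp_force: 0.0
```

```bash
cat >> h.py <<'E'
def red():
    for n in ('side','top'):
        d=grab(n); hsv=cv2.cvtColor(np.asarray(d['image']),cv2.COLOR_RGB2HSV); H,S,V=[hsv[...,i] for i in range(3)]
        k,l,s,c=cv2.connectedComponentsWithStats((((H<5)|(H>174))&(S>150)&(V>70)).astype(np.uint8))
        print(n,[(int(s[i,4]),c[i].round(0).tolist()) for i in range(1,k) if s[i,4]>6])
        X=np.array([.125,.992]);Y=np.array([-.992,.125]);O=np.array([615.4,166.])
        print(n,'pred',{a:np.round(proj(d,(*(O+(-5+150*np.sin(a-.908))*X+159*Y),30+150*np.cos(a-.908))),0).tolist() for a in (0,.1,.2,.6,.75,.9,1.05,1.8)})
        m=((H>4)&(H<18)&(S>170)&(V>60)).astype(np.uint8); k,l,s,c=cv2.connectedComponentsWithStats(m); i=1+s[1:,4].argmax(); print(n,'amber bbox',s[i].tolist())
E
python3 -c "
from h import *
red()"
```

```text
side [(19, [251.0, 101.0]), (39, [221.0, 155.0])]
side pred {0: [217.0, 191.0], 0.1: [216.0, 186.0], 0.2: [216.0, 181.0], 0.6: [216.0, 164.0], 0.75: [215.0, 159.0], 0.9: [215.0, 155.0], 1.05: [216.0, 152.0], 1.8: [217.0, 153.0]}
side amber bbox [234, 165, 67, 15, 658]
top []
top pred {0: [255.0, 264.0], 0.1: [251.0, 263.0], 0.2: [246.0, 263.0], 0.6: [224.0, 260.0], 0.75: [215.0, 258.0], 0.9: [206.0, 257.0], 1.05: [197.0, 256.0], 1.8: [163.0, 254.0]}
top amber bbox [173, 164, 77, 75, 4665]
```

Emit:
play_rows --pt "-1.4 -11 -0.5 0 0 0" --pt "-1.4 -11 -1.5 0 0 0" --pt "-1.4 -11 -2 0 0 0" --pt "-1.4 -11 -3 0 0 0" --pt "-1.3 -10.5 -4 0 0 0" --pt "-1.3 -10 -4.5 0 0 0" --pt "-0.6 -5 -2.7 0 0 0" --pt "-0.6 -5 -2.8 0 0 0" --pt "-0.6 -4.8 -3 0 0 0" --pt "-0.6 -4.8 -3 0 0 0" --pt "-0.6 -4.5 -3.5 0 0 0" --pt "-0.6 -4.5 -3.5 0 0 0" --pt "-0.5 -4.2 -3.7 0 0 0" --pt "-0.5 -4.2 -3.7 0 0 0" --pt "-0.5 -4 -4 0 0 0" --pt "-0.5 -4 -4 0 0 0" --pt "-0.5 -3.7 -4.3 0 0 0" --pt "-0.5 -3.7 -4.3 0 0 0" --pt "0 0 0 0 0 0"

```text
clock: 20.58
position: [433.1, 54.1, 129.7]
ee_rot: [0.998, -0.063, -0.0, -0.0]
contact_force: [-0.6, 1.2, -1.0]
gripper_width: 42.5
grasp_force: 0.6
```

```bash
python3 -c "
from h import *
red()"
```

```text
side [(20, [251.0, 101.0]), (7, [207.0, 191.0]), (44, [223.0, 191.0])]
side pred {0: [217.0, 191.0], 0.1: [216.0, 186.0], 0.2: [216.0, 181.0], 0.6: [216.0, 164.0], 0.75: [215.0, 159.0], 0.9: [215.0, 155.0], 1.05: [216.0, 152.0], 1.8: [217.0, 153.0]}
side amber bbox [236, 157, 61, 33, 1733]
top []
top pred {0: [255.0, 264.0], 0.1: [251.0, 263.0], 0.2: [246.0, 263.0], 0.6: [224.0, 260.0], 0.75: [215.0, 258.0], 0.9: [206.0, 257.0], 1.05: [197.0, 256.0], 1.8: [163.0, 254.0]}
top amber bbox [173, 165, 85, 76, 5266]
```

Nearly at rest. I am pressing a little further to the rest stop.

Emit:
play_rows --pt "-0.2 -2 -1 0 0 0" --pt "-0.2 -2 -1 0 0 0" --pt "0 -2 0 0 0 0" --pt "0 0 0 0 0 0"

```text
clock: 21.02
position: [434.1, 53.0, 129.4]
ee_rot: [0.998, -0.062, 0.002, -0.005]
contact_force: [-8.4, 22.1, 5.6]
gripper_width: 42.6
grasp_force: 11.0
```

Emit:
play_rows --pt "0 4 0 0 0 0" --pt "0 5 0 0 0 0" --pt "0 3 0 0 0 0" --pt "0 0 5 0 0 0" --pt "0 0 10 0 0 0" --pt "0 0 20 0 0 0" --pt "0 0 30 0 0 0" --pt "0 0 35 0 0 0" --pt "0 0 35 0 0 0" --pt "-25 0 10 0 0 0" --pt "-25 30 0 0 0 0" --pt "-15 38 0 0 0 0" --pt "-15 38 0 0 0 0" --pt "-10 38 0 0 0 0" --pt "-10 38 0 0 0 0" --pt "-10 38 0 0 0 0" --pt "-10 38 0 0 0 0" --pt "0 0 0 0 0 0"

```text
clock: 22.52
position: [312.2, 323.1, 273.4]
ee_rot: [0.998, -0.06, 0.001, -0.0]
contact_force: [-0.3, 0.4, 0.1]
gripper_width: 42.9
grasp_force: 0.0
```

```bash
python3 -c "
from h import *
red()
a=cv2.imread('pics/top0.png').astype(int); d=grab('top','end.png'); b=cv2.imread('pics/end.png').astype(int)
m=(np.abs(a-b).max(2)>40).astype(np.uint8); k,l,s,c=cv2.connectedComponentsWithStats(m)
print('changed',[s[i].tolist() for i in range(1,k) if s[i,4]>15])
hsv=cv2.cvtColor(np.asarray(d['image']),cv2.COLOR_RGB2HSV);H,S,V=[hsv[...,i] for i in range(3)]
p=np.argwhere((H>105)&(H<130)&(S>120)&(V>50))[:,::-1]; p=p[(p[:,0]>265)&(p[:,0]<300)&(p[:,1]>190)&(p[:,1]<240)]; print('handle',p.mean(0),onz(d,*p.mean(0),50))
a=cv2.imread('pics/side0.png').astype(int); grab('side','ends.png'); b=cv2.imread('pics/ends.png').astype(int)
print('amber top diff',np.abs(a-b)[150:200,234:298].mean())
m=(np.abs(a-b).max(2)>40).astype(np.uint8); k,l,s,c=cv2.connectedComponentsWithStats(m)
print('changed',[s[i].tolist() for i in range(1,k) if s[i,4]>15])
"
```

```text
side [(17, [251.0, 101.0]), (110, [218.0, 191.0])]
side pred {0: [217.0, 191.0], 0.1: [216.0, 186.0], 0.2: [216.0, 181.0], 0.6: [216.0, 164.0], 0.75: [215.0, 159.0], 0.9: [215.0, 155.0], 1.05: [216.0, 152.0], 1.8: [217.0, 153.0]}
side amber bbox [236, 157, 61, 33, 1715]
top [(162, [255.0, 263.0])]
top pred {0: [255.0, 264.0], 0.1: [251.0, 263.0], 0.2: [246.0, 263.0], 0.6: [224.0, 260.0], 0.75: [215.0, 258.0], 0.9: [206.0, 257.0], 1.05: [197.0, 256.0], 1.8: [163.0, 254.0]}
top amber bbox [173, 164, 85, 78, 5275]
changed [[276, 202, 8, 15, 103], [286, 203, 23, 31, 157], [351, 210, 11, 15, 133], [40, 249, 221, 171, 16673], [0, 293, 58, 109, 3189], [256, 384, 13, 16, 96], [43, 390, 45, 30, 613], [298, 393, 8, 24, 105], [263, 415, 12, 5, 41]]
handle [280.078125 209.390625] [591.72770486   1.76019316  50.        ]
amber top diff 2.8676041666666667
changed [[75, 0, 20, 9, 147], [99, 0, 33, 17, 377], [105, 0, 64, 123, 3815], [67, 137, 158, 100, 6033], [4, 180, 12, 12, 89], [207, 186, 24, 3, 36], [207, 193, 21, 3, 30], [57, 197, 14, 41, 312], [39, 198, 20, 25, 125], [5, 207, 3, 12, 16], [246, 214, 42, 38, 722], [0, 235, 24, 9, 159], [103, 239, 12, 6, 51], [252, 250, 39, 10, 114], [8, 255, 26, 22, 292], [276, 262, 17, 20, 237], [78, 264, 16, 6, 69], [92, 264, 13, 8, 27], [276, 282, 16, 4, 26]]
```

```bash
python3 -c "
from bench import *
print(job_done())"
```

```text
the job is handed in; nothing more can be done
None
```

The job is handed in: the lever propped the hood, the sled and model went in until they met the back, and the lever is back at rest with the hood shut. The end pictures showed only the sled moved; I couldn't see the model under the closed hood, and the result came back without a verdict.

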